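# Slide the display discs into a stepped podium and set its brake

## Task

Build the stepped display podium on the round steel plate: slide the three wooden discs off their risers, without lifting them, into a centred stack with the largest at the bottom, then the middle one, then the smallest. When the stack stands, turn the brake knob clockwise until it clicks past its detent, and let go; leave the other things on the counter where they are.

Things in the scene. Friction and masses are not known exactly. Their poses are not given: they have to be found in the camera images.
- plate_top (a point): centre of the top face of the fixed round flat steel display plate, 150 mm across, 30 mm above the counter
- plate: the same plate, origin on the counter under its centre. On its own +x (away from the robot), +y and -y sides stand three fixed light-wood risers, square blocks 140 x 140 mm parallel to these axes, centres 149 mm from the plate's (4 mm clear of its rim), 31.5, 47.5 and 63.5 mm high; which stands where changes
- disc_big: loose flat dark-wood disc, 130 mm across (largest of three), 16 mm thick, brass dot at its centre; lies at the start on the lowest riser, 31.5 mm high, up to 20 mm off its middle each way; origin at the centre of its underside, z up. It is too wide to grasp
- disc_mid: loose flat dark-wood disc, 110 mm across (middle size of three), 16 mm thick, brass dot at its centre; lies at the start on the middle riser, 47.5 mm high, up to 20 mm off its middle each way; origin at the centre of its underside, z up. It is too wide to grasp
- disc_small: loose flat dark-wood disc, 90 mm across (smallest of three), 16 mm thick, brass dot at its centre; lies at the start on the tallest riser, 63.5 mm high, up to 20 mm off its middle each way; origin at the centre of its underside, z up. It is too wide to grasp
- knob (a joint): brake knob's angle: 0 as found, grows clockwise seen from above, hard stop at 1.2 rad; a spring detent resists (up to about 0.15 N m) until 0.6 rad and then snaps it on to 1.2
- knob_grip (a point): brake knob's upright black grip bar, 62 mm long (along this point's x axis, which turns with the knob), 14 mm thick, 28 mm tall; the point is on the turning axis, 64 mm above the counter; the bar spans 48 to 76 mm, over a 64 mm round skirt on a fixed grey 80 mm round housing between two risers
- cup: white porcelain cup, 76 mm across the rim, 75 mm high, standing between two risers; loose bystander, origin at the centre of its underside
- charger: black plastic charger brick, 62 x 90 x 50 mm; loose bystander, origin at the centre of its underside
- calculator: silver calculator, 160 x 90 mm, 32 mm high; loose bystander, origin at the centre of its underside
- coin_tray: copper coin tray, 120 x 160 x 25 mm, open on top; loose bystander, origin at the centre of its underside
- paper_roll: upright paper roll, 68 mm across, 60 mm high; loose bystander, origin at the centre of its underside
- stapler: grey stapler, 50 x 130 mm, 42 mm high; loose bystander, origin at the centre of its underside

How it is judged:
By the outcome, as a careful person would: the job done as asked, in the order asked, and still so for the second after the job is handed in, with the robot touching nothing.
It also fails if it takes over 72 s, if anything falls off the work surface, if the arm or the gripper's body presses on something with over 40 N, if the wrist force passes 120 N, or if a joint passes its speed limit or range.

## Robot

A 7-joint arm with a two-finger parallel gripper is mounted at the origin on the work surface. World frame = base frame: x ahead of the robot, y to its left, z up, the work surface at z = 0. Lengths are in m, angles in rad, forces in N, time in s.
With the tool pointing down it reaches from about 0.4 to 0.925 m from the base axis. Payload 5.6 kg.
Tool frame: the origin (TCP) lies at the very end of the fingers, on their centre line; the grasp point (between the pads) lies 19 mm behind it; x points along the fingers, z is the direction in which the jaws open and shut, and the axes are right-handed (so a half turn about x gives the same grasp; the last joint's range is limited). The gripper opens to 85 mm and grips with 20 to 120 N. Pads are 22 mm wide; open, the fingers measure 114 mm over their backs; the gripper's body (76 mm by 85 mm) begins 54 mm behind the grasp point. The pads swing forward as they close: fully open they stand 13 mm farther back than shut.
Start: joints at [1.207, 0.468, -0.012, 1.603, 0.006, 1.071, -0.056], TCP at [0.205, -0.617, 0.231] pointing down, gripper open.
Joint ranges: [-2.53, 2.53], [-0.31, 2.02], [-1.57, 1.55], [0.28, 2.44], [-1.29, 4.43], [0.15, 1.84], [-2.92, 2.92]. Speed limits (rad/s): [2.57, 2.57, 3.14, 3.14, 3.14, 3.14, 3.14].

## Interface

Orientations are given as a rotation vector (axis times angle).
In Python, from cell import ctrl, read_camera, camera_model gives the robot as it stands. The module is installed in compiled form; this text tells all that it offers.
- The arm moves only by the tool apply_moves, never from a script. Its argument "moves" is a list of rows, each a list of 2 entries, a list of its own where there are three numbers: the shift along the tool's x, y, z in mm, then the turn, a rotation vector about the tool's x, y, z in rad. In form: [[[dx, dy, dz], [rx, ry, rz]], ...]. A call has 1 to 10 rows; each row is the pose to reach, as a shift and turn from the pose commanded when the call began, along the tool's axes at that moment; what a row does not reach only later rows make up. A row lasts 1/8 s, in which the tool goes at most 62.5 mm and 10.7 degrees, less where a joint would pass 70% of its speed; a pose out of reach is approached as far as the arm can. A call with a gripper value outside its range is refused whole. "fingers" is the finger opening in mm, from 0 to 85.4, set as the call begins (left out, the last holds). The fingers move at their own pace and stop on an object; "grip_force" is the grip in N (left out, the last holds). Time passes only in rows, so rows that repeat a pose let the fingers close. It gives the time, the measured TCP pose, the force and the opening at its end, in the units of the state.
- ctrl.observe(): the state, without advancing time (a new reading comes with each control period).
- read_camera(name): name is "side" or "top"; returns (picture, depth): 480x640x3 uint8, red, green, blue; 480x640 float32, m along the optical axis (not along the pixel's ray), 0 where there is no reading.
- camera_model(name): a dict with "camera_matrix" (3x3 intrinsics, pixels), "R" (3x3) and "t" (3): a world point X has camera coordinates R X + t. Camera axes: x right, y down, z forward; pixel columns grow to the right and rows downward; lengths in m; the calibration is good to about 2 mm. A picture is of the moment at which its call begins. camera_model takes no time and is no camera call.
- ctrl.finish_job(): hands the job in, once; it reports no verdict.
The state is a dict: "time_s": time; "joints": joint angles; "joint_velocities": joint speeds; "joint_torque": joint torques, N m; "ee_pos": TCP position; "tcp_rot": TCP orientation; "force": force on the tool from outside, world axes, zero at the start; "wrist_torque": the same for the moment, N m; "width": opening from 0.0 (shut) to 1.0 (fully open).
Only numpy, scipy, OpenCV 4.12 (cv2) and the standard library are available. Lean on these libraries where they do the work, as an engineer would, in place of code of your own. Each camera call takes 0.05 s, during which the arm holds its last target. There are 200 camera calls.

## Working session

There is one attempt and no reset: what is moved stays moved. The work goes in short steps, Python scripts to look and compute and a tool call to move; the robot and the scene stay as the last step left them, time stands still between calls to the robot, and variables do not carry over. Pictures are saved under pics/ and viewed, about 8 in all and at most 12, crops included, and the job is handed in when it is done.

Besides the shell and the picture viewer there is one more tool, called after "Emit:" as name([rows], argument=value, ...), one row to a line, values as JSON. apply_moves: Moves the arm, as the interface text tells. Its arguments: {"type":"object","properties":{"moves":{"type":"array"},"fingers":{"type":"number"},"grip_force":{"type":"number"}},"required":["moves"]}

```bash
ls; mkdir -p pics; python3 - <<'E'
from cell import ctrl, read_camera, camera_model
import cv2,numpy as np
s=ctrl.observe()
for k in s: print(k,np.round(s[k],3))
for n in("side","top"):
    p,d=read_camera(n); np.save(f'pics/{n}0d.npy',d); cv2.imwrite(f'pics/{n}0.png',p[...,::-1])
    m=camera_model(n); print(n,np.round(m["camera_matrix"],1).tolist(),np.round(m["R"],3).tolist(),np.round(m["t"],3), 'C',np.round(-np.array(m["R"]).T@m["t"],3))
E
```

```text
pics
time_s 0.0
joints [ 1.207  0.468 -0.012  1.604  0.006  1.071 -0.056]
joint_velocities [ 0.001 -0.    -0.001  0.002 -0.001  0.001  0.   ]
joint_torque [-1.0000e-03 -5.3239e+01  2.1000e-02 -2.5130e+01  1.1000e-02  8.0000e-03
 -0.0000e+00]
ee_pos [ 0.205 -0.616  0.23 ]
tcp_rot [ 0.971  1.346 -0.969]
force [0.127 0.267 0.52 ]
wrist_torque [-0.008 -0.019  0.01 ]
width 1.002
side [[571.1, 0.0, 323.6], [0.0, 571.1, 245.6], [0.0, 0.0, 1.0]] [[-0.997, -0.074, 0.021], [-0.059, 0.559, -0.827], [0.05, -0.826, -0.562]] [0.559 0.095 1.468] C [0.49  1.201 0.892]
top [[622.1, 0.0, 318.9], [0.0, 622.1, 233.5], [0.0, 0.0, 1.0]] [[0.026, -1.0, 0.001], [-0.983, -0.025, -0.183], [0.183, 0.004, -0.983]] [0.    0.56  1.406] C [0.294 0.009 1.484]
```

View pics/top0.png

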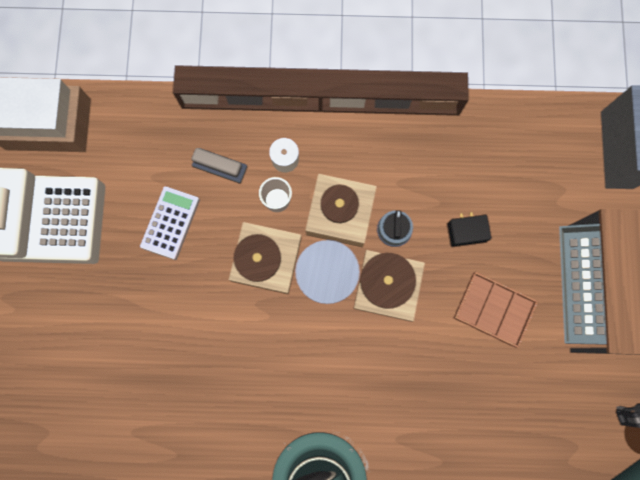

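View pics/side0.png

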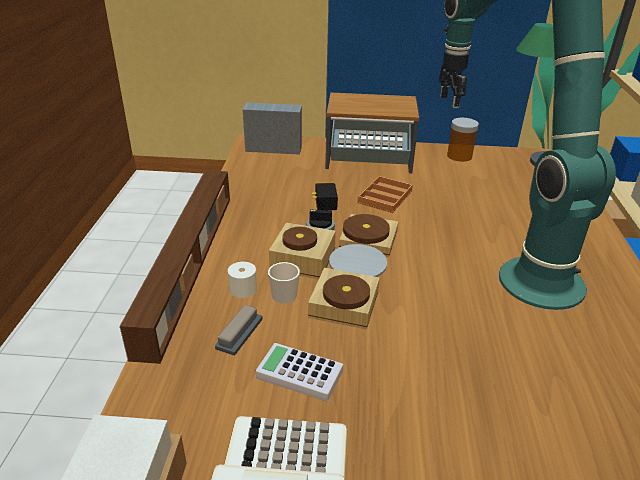

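The top view shows the plate at about (327,271). disc_big is on the right (−y) riser at (388,280), disc_mid is on the left (+y) riser at (257,257), and disc_small is on the far (+x) riser at (340,204). The knob is at (395,226), between the far and right risers, and the cup is at (275,194). The side view agrees.

```bash
cat > h.py <<'E'
from cell import ctrl, read_camera, camera_model
import cv2,numpy as np
from scipy.spatial.transform import Rotation as Ro
def ray(n,px,z):
    m=camera_model(n);R=np.array(m["R"]);C=-R.T@m["t"]
    d=R.T@np.linalg.inv(m["camera_matrix"])@np.array([px[0],px[1],1.])
    return C+d*(z-C[2])/d[2]
def proj(n,X):
    m=camera_model(n);c=m["camera_matrix"]@(np.array(m["R"])@X+m["t"]);return c[:2]/c[2]
def blobs(mask,amin,win):
    x0,y0,x1,y1=win;mm=np.zeros_like(mask);mm[y0:y1,x0:x1]=mask[y0:y1,x0:x1]
    n,l,s,c=cv2.connectedComponentsWithStats(mm)
    return [(c[i],s[i,4],l==i) for i in range(1,n) if s[i,4]>=amin]
def circ(n,blob,z):
    "centre, diameter of a blob's hull outline cast onto plane z"
    k=cv2.findContours(blob.astype(np.uint8),cv2.RETR_EXTERNAL,cv2.CHAIN_APPROX_NONE)[0][0][:,0]
    P=np.array([ray(n,p,z)[:2] for p in k]); (c,ax,a)=cv2.fitEllipse((P*1000).astype(np.float32))
    return np.round(c,1),np.round(ax,1)
def masks(p):
    h=cv2.cvtColor(p,cv2.COLOR_RGB2HSV);H,S,V=cv2.split(h)
    gold=((H>15)&(H<30)&(S>150)&(V>150)).astype(np.uint8)
    dark=((V<100)&(S>60)&(H<20)).astype(np.uint8)
    plate=((H>100)&(H<130)&(S>30)&(V>120)).astype(np.uint8)
    return gold,dark,plate,h
E
python3 - <<'E'
from h import *
win={'top':(225,165,440,325),'side':(265,205,405,330)}
px={'top':dict(big=(388,280),mid=(257,257),small=(340,204),plate=(327,271)),'side':dict(big=(367,229),mid=(346,290),small=(300,237),plate=(358,261))}
zt=dict(big=.0475,mid=.0635,small=.0795)
for n in('top','side'):
    p=cv2.imread(f'pics/{n}0.png')[...,::-1].copy(); g,d,pl,h=masks(p);dep=np.load(f'pics/{n}0d.npy')
    for k,q in px[n].items(): print(n,k,h[q[1]+8,q[0]+8],h[q[1],q[0]])
    for c,a,b in blobs(g,3,win[n]): print('gold',np.round(c,1),a,[(k,np.round(ray(n,c,z)*1000,1)[:2]) for k,z in zt.items() if np.hypot(*(c-px[n][k]))<9])
    for c,a,b in blobs(d,300,win[n]):
        print('dark',np.round(c,1),a,[(k,circ(n,b,z)) for k,z in zt.items() if np.hypot(*(c-px[n][k]))<12])
    for c,a,b in blobs(pl,800,win[n]): print('plate',np.round(c,1),a,circ(n,b,.03))
p=cv2.imread('pics/top0.png'); cv2.imwrite('pics/topcrop.png',cv2.resize(p[160:330,220:440],None,fx=3.6,fy=3.5,interpolation=cv2.INTER_CUBIC))
E
```

```text
top big [ 11 101 101] [ 21 114 220]
top mid [10 99 95] [ 21 116 220]
top small [  9 103  92] [ 21 115 220]
top plate [111  37 209] [112  38 207]
dark [340.6 205.5] 790 [('small', (array([623.1, -33.4]), array([71.6, 88.1])))]
dark [256.1 252.8] 1112 [('mid', (array([507. , 158.5]), array([ 81. , 107.6])))]
dark [384.2 275.2] 1557 [('big', (array([ 464.9, -139.8]), array([ 90. , 133.1])))]
plate [327.  271.6] 2975 (array([473.7,  -6.4]), array([142., 144.]))
side big [ 13 153 105] [  9 139 103]
side mid [ 13 147 106] [ 25 170 218]
side small [ 15 174  60] [ 25 178 205]
side plate [101  20 181] [ 97  18 184]
gold [286.2 215.2] 470 []
gold [284. 205.] 3 []
gold [304.2 205.5] 12 []
gold [347.9 215. ] 320 []
gold [399.3 208.9] 12 []
gold [403.3 209. ] 3 []
gold [384.8 215.1] 52 []
gold [380.5 210.8] 4 []
gold [401.  214.6] 9 []
gold [397.7 224.5] 43 []
gold [402.3 220.8] 6 []
gold [342. 225.] 3 []
gold [365.9 225.4] 23 [('big', array([ 454.5, -152. ]))]
gold [271.  235.5] 66 []
gold [401.5 228.5] 4 []
gold [299.4 235.2] 28 [('small', array([627.6, -34.2]))]
gold [402.3 237.8] 9 []
gold [3
[... 396 characters left out ...]
.8] 33 []
gold [346.1 288.1] 38 [('mid', array([497.6, 153.5]))]
gold [265.  290.5] 4 []
gold [301.7 292.7] 3 []
gold [266.1 295.4] 7 []
gold [268.4 299.6] 28 []
gold [268.3 308.7] 3 []
gold [398.5 315.1] 28 []
gold [400.7 321.1] 7 []
gold [265.6 325.6] 12 []
gold [272.3 325.8] 30 []
gold [331.3 325.8] 20 []
gold [291.8 327. ] 10 []
gold [340.1 326.6] 21 []
gold [395.5 324. ] 4 []
gold [402.7 326. ] 3 []
gold [348.6 327.7] 7 []
gold [353.8 328. ] 4 []
dark [363.4 234.4] 395 [('big', (array([ 450.4, -136.2]), array([117.7, 131.3])))]
dark [301.2 239.8] 302 [('small', (array([625.1, -21.2]), array([83.2, 97.7])))]
dark [341.4 296.4] 465 [('mid', (array([495.9, 162.1]), array([104.6, 119.9])))]
```

View pics/topcrop.png

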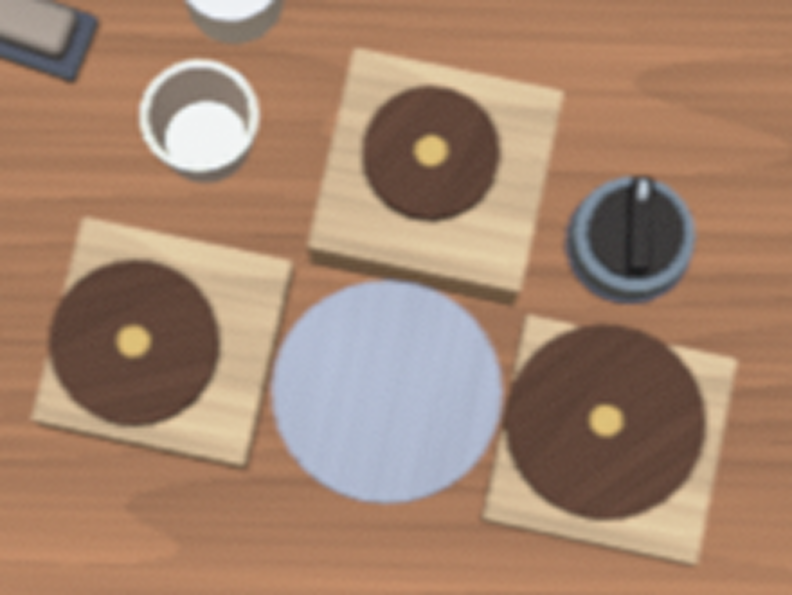

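The crop shows the risers turned about 12°. The knob bar points roughly image-up (+x), with its centre at crop (640,228). The cup and the knob housing are clear of the discs.

```bash
python3 - <<'E'
from h import *
zt=dict(big=.0475,mid=.0635,small=.0795); D=dict(big=130,mid=110,small=90)
px={'top':dict(big=(388,280),mid=(257,257),small=(340,204)),'side':dict(big=(367,229),mid=(346,290),small=(300,237))}
for n in('top','side'):
    p=cv2.imread(f'pics/{n}0.png')[...,::-1].copy()
    h=cv2.cvtColor(p,cv2.COLOR_RGB2HSV)
    for k,(u,v) in px[n].items():
        w=9;V=h[v-w:v+w+1,u-w:u+w+1,2]>150
        nn,l,s,c=cv2.connectedComponentsWithStats(V.astype(np.uint8)); i=l[w,w]
        q=c[i]+[u-w,v-w]
        print(n,k,'dot',np.round(q,1),s[i,4],np.round(ray(n,q,zt[k])*1000,1)[:2])
c=lambda a,b:(220+(a+.5)/3.6-.5,160+(b+.5)/3.5-.5)
sm=[c(355,48),c(563,93),c(518,292),c(310,250)]
mi=[c(82,218),c(292,262),c(246,466),c(33,420)]
for nm,q,z in(('small',sm,.0635),('mid',mi,.0475),('big',[c(525,315),c(738,359),c(698,564),c(483,518)],.0315)):
    P=np.array([ray('top',x,z)[:2]*1000 for x in q]);ct=P.mean(0);e=P-np.roll(P,-1,0)
    print(nm,'riser c',ct.round(1),'sides',np.linalg.norm(e,axis=1).round(1),'ang',np.degrees(np.arctan2(e[:,1],e[:,0])).round(1))
# plate from side
p=cv2.imread('pics/side0.png')[...,::-1].copy();h=cv2.cvtColor(p,cv2.COLOR_RGB2HSV)
m=((h[...,1]<60)&(h[...,0]>80)&(h[...,2]>120)).astype(np.uint8)
for cc,a,b in blobs(m,500,(320,235,400,285)): print('plate side',cc,a,circ('side',b,.03))
p=cv2.imread('pics/top0.png')[...,::-1].copy();h=cv2.cvtColor(p,cv2.COLOR_RGB2HSV)
m=((h[...,1]>15)&(h[...,0]>95)&(h[...,0]<130)&(h[...,2]>120)).astype(np.uint8)
for cc,a,b in blobs(m,500,(290,235,365,310)): print('plate top',cc,a,circ('top',b,.03),ray('top',cc,.03))
a=ray('top',c(643,182),.076);b=ray('top',c(638,270),.076);print('bar',a*1e3,b*1e3,(a+b)*500,np.hypot(*(a-b)[:2])*1e3,'ang',np.degrees(np.arctan2(*(a-b)[1::-1])))
for t in(c(640,228),): print(ray('top',t,.076)*1e3)
print('cup',ray('top',c(200,120),.075)*1e3)
print('tcpR',Ro.from_rotvec(ctrl.observe()['tcp_rot']).as_matrix().round(3))
E
```

```text
top big dot [388.  279.8] 68 [ 455.3 -147.9]
top mid dot [256.6 257. ] 67 [498.6 157.1]
top small dot [339.1 202.5] 62 [628.7 -30.3]
side big dot [367.1 229.2] 338 [ 451.  -132.6]
side mid dot [346.  288.1] 39 [497.8 153.6]
side small dot [299.4 235.2] 28 [627.6 -34.2]
small riser c [619.  -35.1] sides [139.7 139.4 136.9 141.9] ang [  78.5  -11.5 -100.4  169.7]
mid riser c [501.5 139.1] sides [140.9 139.8 140.7 139.4] ang [  79.1  -10.4 -101.   169.7]
big riser c [ 445.5 -153. ] sides [142.1 140.  141.2 139.5] ang [  79.3  -10.9 -100.9  169.5]
plate side [358.31887202 259.37960954] 1383 (array([471.2, -14.4]), array([130.8, 152.6]))
plate top [326.9847353  271.48684638] 3079 (array([474. ,  -6.4]), array([145. , 146.1])) [ 0.47328016 -0.00639065  0.03      ]
bar [ 611.30570327 -167.75643398   76.        ] [ 551.99733022 -164.70696665   76.        ] [ 581.65151674 -166.23170031   76.        ] 59.38671875416466 ang -2.9433935075391147
[ 580.18582518 -165.90897279   76.        ]
cup [646.39605199 119.03328904  75.        ]
tcpR [[-0.001  0.949  0.315]
 [ 0.002  0.315 -0.949]
 [-1.    -0.    -0.002]]
```

```bash
cat >> h.py <<'E'
def to(x,y,z,psi):
    "tool shift (mm) and turn about tool x for TCP at x,y,z mm with tool y at angle psi deg; tool taken as pointing down"
    s=ctrl.observe();R=Ro.from_rotvec(s['tcp_rot']).as_matrix();e=np.array([x,y,z])-np.array(s['ee_pos'])*1000
    now=np.degrees(np.arctan2(R[1,1],R[0,1])); t=np.radians(now-psi); t=(t+np.pi)%(2*np.pi)-np.pi
    print('shift',(R.T@e).round(1),'turn x',t.round(3),'| pos',(np.array(s['ee_pos'])*1e3).round(1),'psi',now.round(1),'tilt',R[2,0].round(4),'t',s['time_s'],'F',np.round(s['force'],1),'w',round(s['width'],2))
E
python3 -c "
from h import *
to(444,-239,130,82.7)"
```

```text
shift [ 100.8  346.1 -282.5] turn x -1.123 | pos [ 204.7 -616.4  230.4] psi 18.4 tilt -1.0 t 0.1 F [-1.1 -0.5  0.1] w 1.0
```

Emit:
apply_moves([
  [[101,346,-282],[-1.123,0,0]],
  [[101,346,-282],[-1.123,0,0]],
  [[101,346,-282],[-1.123,0,0]],
  [[101,346,-282],[-1.123,0,0]],
  [[101,346,-282],[-1.123,0,0]],
  [[101,346,-282],[-1.123,0,0]],
  [[101,346,-282],[-1.123,0,0]],
  [[101,346,-282],[-1.123,0,0]],
  [[101,346,-282],[-1.123,0,0]],
  [[101,346,-282],[-1.123,0,0]],
], fingers=60)

```text
time_s: 1.35
ee_pos: [0.4437, -0.2415, 0.1303]
tcp_rot: [0.101, 1.569, -0.102]
force: [-0.3, -0.3, -0.1]
width: 0.708
```

```bash
python3 -c "
from h import *
to(444,-239,35,82.7)
s=ctrl.observe()
for n in('top','side'):
    p,d=read_camera(n)
    u,v=proj(n,np.array(s['ee_pos'])).astype(int); print(n,u,v)
    u=min(max(u,60),579);v=min(max(v,50),429)
    q=p[v-50:v+50,u-60:u+60,::-1].copy(); cv2.imwrite(f'pics/g_{n}.png',q)
    cv2.imwrite(f'pics/f_{n}.png',p[...,::-1])
a=cv2.resize(cv2.imread('pics/g_top.png'),None,fx=4,fy=4);b=cv2.resize(cv2.imread('pics/g_side.png'),None,fx=4,fy=4)
cv2.drawMarker(a,(242,202),(0,0,255),0,16);cv2.drawMarker(b,(242,202),(0,0,255),0,16)
cv2.imwrite('pics/g.png',cv2.resize(np.hstack([a,b]),(800,333)))
"
```

```text
shift [95.3  2.6  0.1] turn x -0.001 | pos [ 443.7 -241.5  130.3] psi 82.6 tilt -1.0 t 1.35 F [-0.3 -0.3 -0.1] w 0.71
top 434 282
side 371 184
```

View pics/g.png

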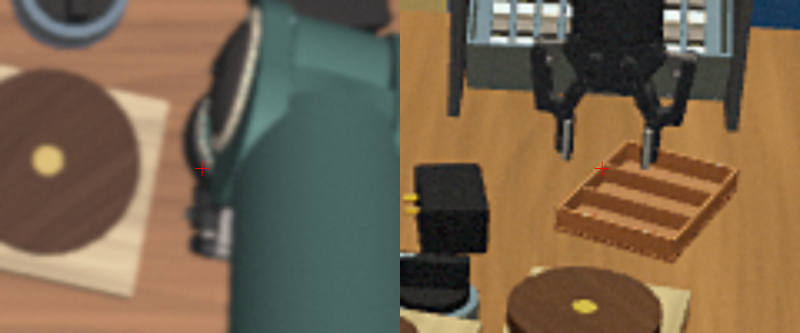

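The side crop shows the two fingertips around the projected TCP, with their midpoint about 2 px to the right. That could be a few mm of camera error in x, and the two-finger cage tolerates it. The top view of the tips is blocked by the arm. I'll go down and push most of the way.

Emit:
apply_moves([
  [[50,2,0],[0,0,0]],
  [[95,2,0],[0,0,0]],
  [[95,2,0],[0,0,0]],
])

```text
time_s: 1.82
ee_pos: [0.4417, -0.2382, 0.0329]
tcp_rot: [0.103, 1.575, -0.099]
force: [-0.5, 0.8, 1.1]
width: 0.7
```

Emit:
apply_moves([
  [[0,15,0],[0,0,0]],
  [[0,30,0],[0,0,0]],
  [[0,45,0],[0,0,0]],
  [[0,60,0],[0,0,0]],
  [[0,75,0],[0,0,0]],
  [[0,90,0],[0,0,0]],
  [[0,105,0],[0,0,0]],
  [[0,120,0],[0,0,0]],
  [[0,130,0],[0,0,0]],
  [[0,135,0],[0,0,0]],
])

```text
time_s: 3.08
ee_pos: [0.4614, -0.1031, 0.0349]
tcp_rot: [0.099, 1.569, -0.099]
force: [0.1, -0.5, -1.0]
width: 0.703
```

```bash
python3 -c "
from h import *
s=ctrl.observe();to(0,0,0,82.7)
e=np.array(s['ee_pos'])*1000;R=Ro.from_rotvec(s['tcp_rot']).as_matrix()
X=e+R[:,1]*68.7;X[2]=46.5;print('expected disc',X)
p,d=read_camera('side');u,v=proj('side',X/1000);print(u,v)
h=cv2.cvtColor(p,cv2.COLOR_RGB2HSV)
g=((h[...,0]>15)&(h[...,0]<32)&(h[...,1]>120)&(h[...,2]>150)).astype(np.uint8)
for c,a,b in blobs(g,8,(int(u)-15,int(v)-15,int(u)+15,int(v)+15)): print(c,a,ray('side',c,.0465)*1e3)
q=p[180:330,260:460,::-1];cv2.imwrite('pics/b1.png',cv2.resize(q,(800,600),interpolation=cv2.INTER_CUBIC))
"
```

```text
shift [  35.4   44.3 -470.7] turn x 0.001 | pos [ 461.4 -103.1   34.9] psi 82.8 tilt -1.0 t 3.075 F [ 0.1 -0.5 -1. ] w 0.7
expected disc [470.06382961 -34.93704501  46.5       ]
359.3394365342825 249.13568236846996
[359.51724138 248.27586207] 29 [469.68725215 -38.97264505  46.5       ]
```

View pics/b1.png

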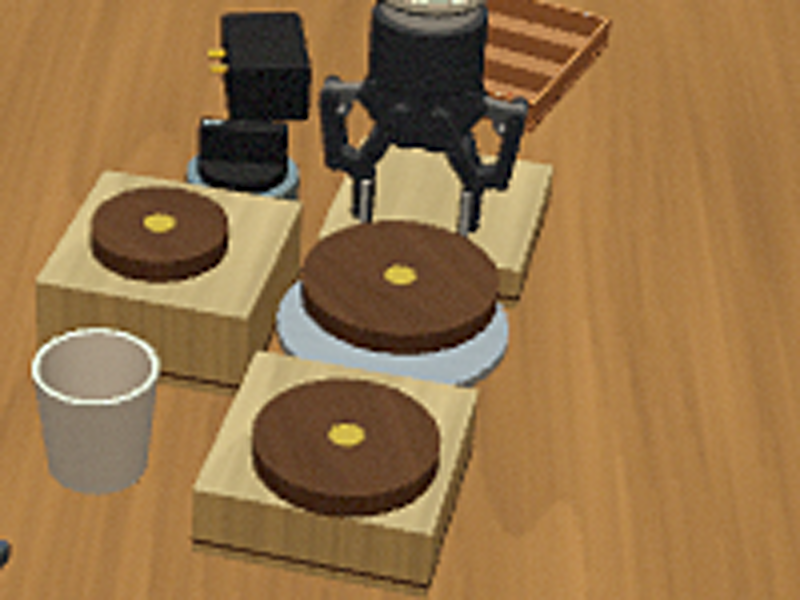

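disc_big now straddles the riser and the plate with both fingers behind it. Its dot is within 0.5 mm in x and 4 mm in y of what the tool pose predicts, which equals the fixed offset between the two cameras. Finishing the push.

Emit:
apply_moves([
  [[0,7,0],[0,0,0]],
  [[0,14,0],[0,0,0]],
  [[0,20,0],[0,0,0]],
  [[0,25,0],[0,0,0]],
  [[0,27,0],[0,0,0]],
  [[0,28.5,0],[0,0,0]],
  [[0,28.5,0],[0,0,0]],
])

```text
time_s: 4.0
ee_pos: [0.4654, -0.0759, 0.0353]
tcp_rot: [0.1, 1.568, -0.1]
force: [-1.2, -0.6, -0.0]
width: 0.7
```

Emit:
apply_moves([
  [[0,-20,0],[0,0,0]],
  [[-60,-60,0],[0,0,0]],
  [[-120,-110,0],[0,0,0]],
  [[-150,-170,0],[0,0,0]],
  [[-150,-230,0],[0,0,0]],
  [[-150,-270,0],[0,0,0]],
])

```text
time_s: 4.75
ee_pos: [0.4313, -0.3459, 0.1869]
tcp_rot: [0.098, 1.566, -0.101]
force: [1.3, -0.1, -0.2]
width: 0.7
```

```bash
cat >> h.py <<'E'
def dot(n,X,save=None):
    p,d=read_camera(n);u,v=proj(n,np.array(X)/1000).round().astype(int);w=11
    V=cv2.cvtColor(p,cv2.COLOR_RGB2HSV)[v-w:v+w+1,u-w:u+w+1,2]>150
    nn,l,s,c=cv2.connectedComponentsWithStats(V.astype(np.uint8))
    for i in range(1,nn):
        if s[i,4]>15: print(n,'dot area',s[i,4],ray(n,c[i]+[u-w,v-w],X[2]/1000)[:2]*1e3)
    if save: cv2.imwrite(save,cv2.resize(p[v-75:v+75,u-100:u+100,::-1],(800,600),interpolation=cv2.INTER_CUBIC))
E
python3 -c "
from h import *
dot('top',[473.5,-6.5,46],'pics/t1.png')
dot('side',[473.5,-10.5,46])
to(500,250,200,81.3)
"
```

```text
top dot area 66 [474.72000916  -7.93894948]
side dot area 28 [473.69449563 -10.73586595]
shift [-16.8 606.1 -12.3] turn x 0.013 | pos [ 428.6 -352.   185.9] psi 82.1 tilt -1.0 t 4.85 F [-0.  -0.2 -0.6] w 0.7
```

View pics/t1.png

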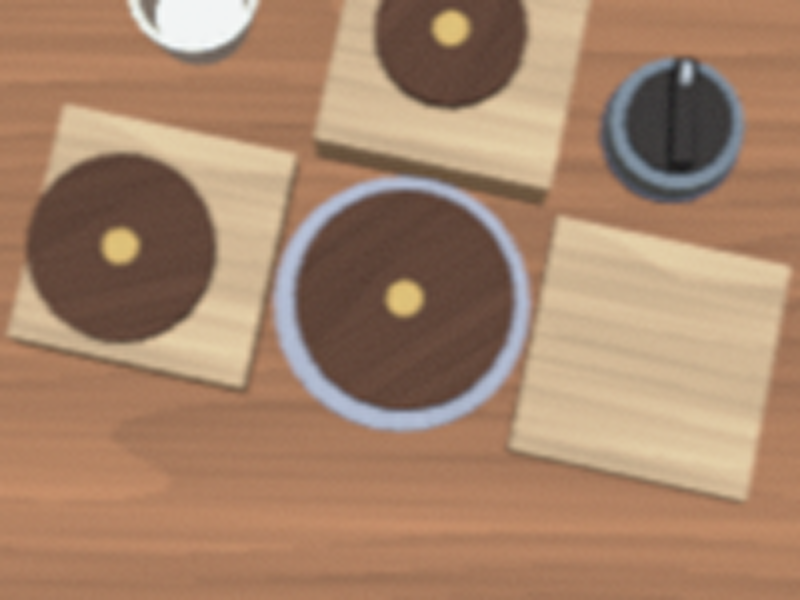

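disc_big sits centred on the plate, with an even rim all round. Its dot reads (474.7, −7.9) against the plate's (473.7, −6.5). disc_mid is next.

```bash
python3 -c "
from h import *
to(511,243,150,81.6)
"
```

```text
shift [ 3.320e+01  6.009e+02 -5.000e-01] turn x 0.008 | pos [ 428.6 -352.   185.9] psi 82.1 tilt -1.0 t 4.85 F [-0.  -0.2 -0.6] w 0.7
```

Emit:
apply_moves([
  [[0,599,0],[0.015,0,0]],
  [[0,599,0],[0.015,0,0]],
  [[0,599,0],[0.015,0,0]],
  [[0,599,0],[0.015,0,0]],
  [[0,599,0],[0.015,0,0]],
  [[0,599,0],[0.015,0,0]],
  [[0,599,0],[0.015,0,0]],
  [[0,599,0],[0.015,0,0]],
  [[0,599,0],[0.015,0,0]],
  [[0,599,0],[0.015,0,0]],
], fingers=55)

```text
time_s: 6.1
ee_pos: [0.506, 0.2546, 0.1852]
tcp_rot: [0.11, 1.569, -0.107]
force: [-0.8, -0.3, -0.3]
width: 0.647
```

```bash
python3 -c "
from h import *
to(511,243,51,81.6)
"
```

```text
shift [134.2 -11.    6.7] turn x 0.008 | pos [506.  254.6 185.2] psi 82.1 tilt -1.0 t 6.1 F [-0.8 -0.3 -0.3] w 0.65
```

Emit:
apply_moves([
  [[60,0,0],[0,0,0]],
  [[100,0,0],[0,0,0]],
  [[100,0,0],[0,0,0]],
])

```text
time_s: 6.48
ee_pos: [0.5043, 0.2497, 0.0824]
tcp_rot: [0.109, 1.574, -0.113]
force: [0.6, -0.4, 0.8]
width: 0.645
```

```bash
python3 -c "
from h import *
to(511,243,51,81.6)
"
```

```text
shift [31.4 -5.5  7.7] turn x 0.005 | pos [504.3 249.7  82.4] psi 81.9 tilt -1.0 t 6.475 F [ 0.6 -0.4  0.8] w 0.65
```

Emit:
apply_moves([
  [[20,-3,7],[0,0,0]],
  [[33,-4,7],[0,0,0]],
  [[33,-4,7],[0,0,0]],
  [[33,-4,7],[0,0,0]],
])

```text
time_s: 6.98
ee_pos: [0.5137, 0.2456, 0.0528]
tcp_rot: [0.112, 1.567, -0.111]
force: [-0.1, 0.6, 0.4]
width: 0.644
```

```bash
python3 -c "
from h import *
to(474.4+58.6*.1455,-7.4+58.6*.9894,51,81.6)
"
```

```text
shift [   1.7 -197.5   -2.9] turn x 0.004 | pos [513.7 245.6  52.8] psi 81.9 tilt -1.0 t 6.975 F [-0.1  0.6  0.4] w 0.64
```

Emit:
apply_moves([
  [[2,-16,-2],[0,0,0]],
  [[2,-32,-2],[0,0,0]],
  [[2,-50,-2],[0,0,0]],
  [[2,-68,-2],[0,0,0]],
  [[2,-86,-2],[0,0,0]],
  [[2,-104,-2],[0,0,0]],
  [[2,-122,-2],[0,0,0]],
  [[2,-140,-2],[0,0,0]],
  [[2,-155,-2],[0,0,0]],
  [[2,-165,-2],[0,0,0]],
])

```text
time_s: 8.22
ee_pos: [0.4878, 0.0811, 0.0502]
tcp_rot: [0.112, 1.568, -0.113]
force: [-0.7, 0.5, 0.2]
width: 0.646
```

```bash
python3 -c "
from h import *
s=ctrl.observe();e=np.array(s['ee_pos'])*1e3;R=Ro.from_rotvec(s['tcp_rot']).as_matrix()
X=e-R[:,1]*58.6;X[2]=62.8;print('exp',X)
dot('side',X+[0,-3.5,0],'pics/m1.png')
to(474.4+58.6*.1455,-7.4+58.6*.9894,51,81.6)
"
```

```text
exp [479.47263644  23.06252376  62.8       ]
side dot area 32 [479.03876326  20.05525382]
shift [ -0.9 -29.6  -0.4] turn x 0.003 | pos [487.6  79.8  50. ] psi 81.7 tilt -1.0 t 8.275 F [-0.1 -0.7 -0.5] w 0.64
```

View pics/m1.png

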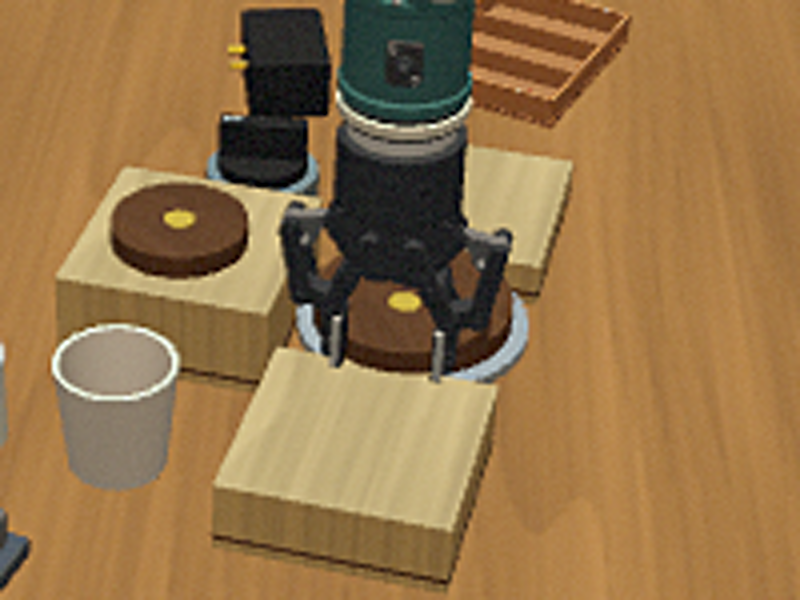

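disc_mid is tracking as predicted (479.0 against 479.5 in x). Finishing its push, then backing off.

Emit:
apply_moves([
  [[0,-8,0],[0,0,0]],
  [[0,-15,0],[0,0,0]],
  [[0,-21,0],[0,0,0]],
  [[0,-26,0],[0,0,0]],
  [[0,-28,0],[0,0,0]],
  [[0,-29,0],[0,0,0]],
  [[0,-29,0],[0,0,0]],
])

```text
time_s: 9.15
ee_pos: [0.484, 0.0536, 0.0503]
tcp_rot: [0.111, 1.568, -0.112]
force: [-0.0, 0.4, 1.6]
width: 0.646
```

```bash
python3 -c "
from h import *
to(474.4+58.6*.1455,-7.4+58.6*.9894,51,81.6)
"
```

```text
shift [-0.7 -3.2 -0.6] turn x 0.005 | pos [484.   53.6  50.3] psi 81.9 tilt -1.0 t 9.15 F [-0.   0.4  1.6] w 0.65
```

Emit:
apply_moves([
  [[0,20,0],[0,0,0]],
  [[-60,60,0],[0,0,0]],
  [[-120,110,0],[0,0,0]],
  [[-150,170,0],[0,0,0]],
  [[-150,230,0],[0,0,0]],
  [[-150,260,0],[0,0,0]],
  [[-150,260,0],[0,0,0]],
])

```text
time_s: 10.02
ee_pos: [0.5194, 0.3162, 0.2006]
tcp_rot: [0.109, 1.569, -0.104]
force: [-0.9, -0.2, 0.1]
width: 0.64
```

```bash
python3 -c "
from h import *
dot('top',[474.5,-7.5,62],'pics/t2.png')
dot('side',[474.5,-11,62])
dot('top',[628.7,-30.3,79.5])
to(720,-40,200,171)
"
```

```text
top dot area 66 [476.50484548  -4.06965537]
side dot area 30 [474.86265455  -7.58204962]
top dot area 63 [628.54233986 -30.35969437]
shift [-1.000e-01 -3.178e+02  2.471e+02] turn x -1.556 | pos [520.6 309.7 199.5] psi 81.8 tilt -1.0 t 10.175 F [-0.5 -0.2 -0.6] w 0.64
```

View pics/t2.png

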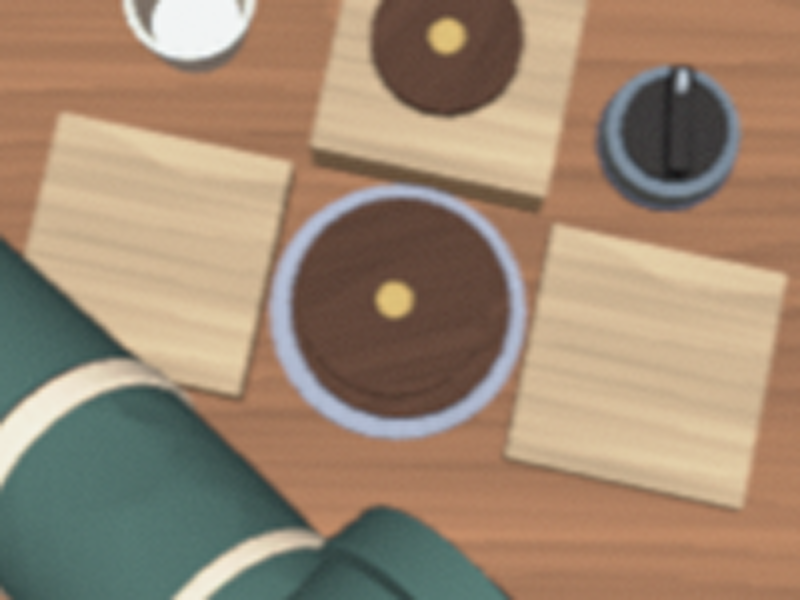

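disc_mid stopped about 3.5 mm short in y and 1.5 mm high in x. The tool also stopped 3 mm short, so the two agree. I'll nudge it the rest of the way.

```bash
python3 -c "
from h import *
to(486,78,100,81.6)
"
```

```text
shift [ 100.  -234.1   -1.2] turn x 0.004 | pos [520.6 309.7 199.5] psi 81.8 tilt -1.0 t 10.175 F [-0.5 -0.2 -0.6] w 0.64
```

Emit:
apply_moves([
  [[50,-62,0],[0,0,0]],
  [[70,-120,0],[0,0,0]],
  [[80,-180,0],[0,0,0]],
  [[90,-230,0],[0,0,0]],
  [[100,-234,0],[0,0,0]],
  [[100,-234,0],[0,0,0]],
  [[100,-234,0],[0,0,0]],
])

```text
time_s: 11.05
ee_pos: [0.488, 0.0807, 0.1008]
tcp_rot: [0.111, 1.567, -0.11]
force: [0.1, -0.2, 0.9]
width: 0.64
```

```bash
python3 -c "
from h import *
to(486,72,51,81.6)
to(482.3,50.2,51,81.6)
"
```

```text
shift [49.8 -9.  -0.8] turn x 0.006 | pos [488.   80.7 100.8] psi 82.0 tilt -1.0 t 11.05 F [ 0.1 -0.2  0.9] w 0.64
shift [ 49.7 -31.1  -1.5] turn x 0.006 | pos [488.   80.7 100.8] psi 82.0 tilt -1.0 t 11.05 F [ 0.1 -0.2  0.9] w 0.64
```

Emit:
apply_moves([
  [[30,-6,-1.5],[0,0,0]],
  [[49,-6,-1.5],[0,0,0]],
  [[49,-14,-1.5],[0,0,0]],
  [[49,-20,-1.5],[0,0,0]],
  [[49,-24,-1.5],[0,0,0]],
  [[49,-27,-1.5],[0,0,0]],
  [[49,-29,-1.5],[0,0,0]],
  [[49,-29,-1.5],[0,0,0]],
  [[49,-29,-1.5],[0,0,0]],
])

```text
time_s: 12.18
ee_pos: [0.4824, 0.051, 0.0514]
tcp_rot: [0.112, 1.567, -0.111]
force: [1.4, 0.8, 1.5]
width: 0.644
```

```bash
python3 -c "
from h import *
to(482.3,50.2,51,81.6)
dot('side',[474.5,-11,62])
"
```

```text
shift [ 0.4 -0.8  0.1] turn x 0.005 | pos [482.4  51.   51.4] psi 81.9 tilt -1.0 t 12.175 F [1.4 0.8 1.5] w 0.64
side dot area 28 [473.81327418 -10.10017335]
```

disc_mid now matches disc_big to within 1 mm in the side view. On to disc_small.

Emit:
apply_moves([
  [[0,25,0],[0,0,0]],
  [[-60,35,0],[0,0,0]],
  [[-120,35,0],[0,0,0]],
  [[-150,35,0],[0,0,0]],
  [[-150,35,0],[0,0,0]],
])

```text
time_s: 12.85
ee_pos: [0.4881, 0.0856, 0.2033]
tcp_rot: [0.112, 1.564, -0.112]
force: [0.3, 0.3, -0.7]
width: 0.646
```

```bash
python3 -c "
from h import *
to(703,-41,200,171.7)
"
```

```text
shift [  4.3 -94.8 230.7] turn x -1.568 | pos [488.1  85.6 203.3] psi 81.8 tilt -1.0 t 12.85 F [ 0.3  0.3 -0.7] w 0.65
```

Emit:
apply_moves([
  [[0,-95,231],[-1.568,0,0]],
  [[0,-95,231],[-1.568,0,0]],
  [[0,-95,231],[-1.568,0,0]],
  [[0,-95,231],[-1.568,0,0]],
  [[0,-95,231],[-1.568,0,0]],
  [[0,-95,231],[-1.568,0,0]],
  [[0,-95,231],[-1.568,0,0]],
  [[0,-95,231],[-1.568,0,0]],
  [[0,-95,231],[-1.568,0,0]],
  [[0,-95,231],[-1.568,0,0]],
], fingers=50)

```text
time_s: 14.1
ee_pos: [0.7012, -0.0413, 0.1988]
tcp_rot: [-1.1, 1.277, 1.104]
force: [0.4, -0.2, -0.9]
width: 0.59
```

```bash
python3 -c "
from h import *
to(703,-41,67,171.7)
"
```

```text
shift [131.8  -2.2   0.6] turn x -0.001 | pos [701.2 -41.3 198.8] psi 171.7 tilt -1.0 t 14.1 F [ 0.4 -0.2 -0.9] w 0.59
```

Emit:
apply_moves([
  [[60,-2,0],[0,0,0]],
  [[110,-2,0],[0,0,0]],
  [[128,-2,0],[0,0,0]],
  [[131,-2,0],[0,0,0]],
  [[131,-2,0],[0,0,0]],
])

```text
time_s: 14.72
ee_pos: [0.7054, -0.0411, 0.0721]
tcp_rot: [-1.103, 1.272, 1.1]
force: [0.3, 0.1, 0.4]
width: 0.584
```

```bash
python3 -c "
from h import *
u=np.array([-154,22.4])/155.6
t=np.array([474.6,-7.9])-48.4*u
to(*t,67,171.7)
"
```

```text
shift [  4.7 184.8  -0.5] turn x -0.0 | pos [705.4 -41.1  72.1] psi 171.7 tilt -1.0 t 14.725 F [0.3 0.1 0.4] w 0.58
```

Emit:
apply_moves([
  [[3,12,0],[0,0,0]],
  [[3,28,0],[0,0,0]],
  [[3,44,0],[0,0,0]],
  [[3,60,0],[0,0,0]],
  [[3,76,0],[0,0,0]],
  [[3,92,0],[0,0,0]],
  [[3,108,0],[0,0,0]],
  [[3,124,0],[0,0,0]],
  [[3,138,0],[0,0,0]],
  [[3,145,0],[0,0,0]],
])

```text
time_s: 15.98
ee_pos: [0.5604, -0.0206, 0.0681]
tcp_rot: [-1.103, 1.273, 1.101]
force: [2.6, -0.3, 0.1]
width: 0.587
```

```bash
python3 -c "
from h import *
s=ctrl.observe();e=np.array(s['ee_pos'])*1e3;R=Ro.from_rotvec(s['tcp_rot']).as_matrix()
X=e+R[:,1]*48.4;X[2]=78.8;print('exp',X)
dot('side',X+[0,-3.5,0],'pics/s1.png')
u=np.array([-154,22.4])/155.6
t=np.array([474.6,-7.9])-48.4*u
to(*t,67,171.7)
"
```

```text
exp [512.51569039 -13.60152739  78.8       ]
side dot area 55 [512.66997007 -64.17180665]
side dot area 29 [511.92605449 -17.24008295]
shift [ 0.8 37.7  0.2] turn x 0.0 | pos [559.8 -20.5  67.9] psi 171.7 tilt -1.0 t 16.025 F [-0.1 -0.4  0.6] w 0.58
```

View pics/s1.png

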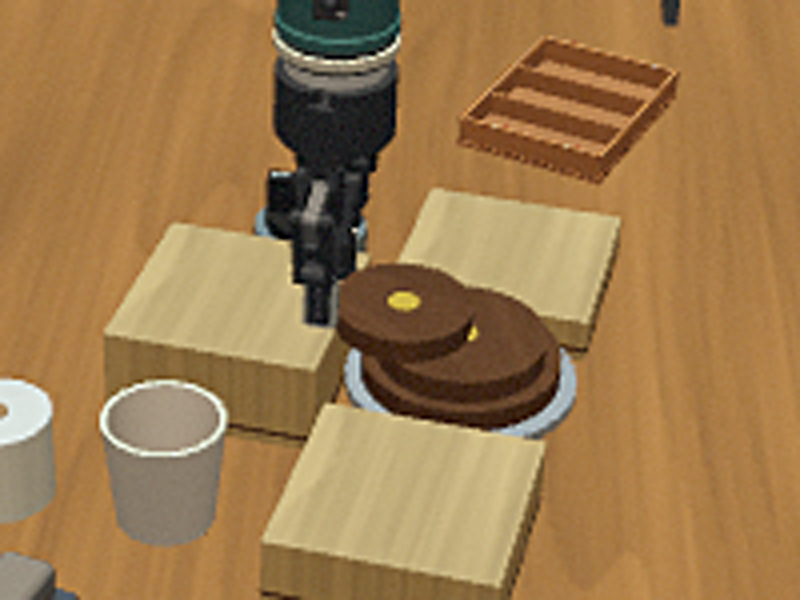

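disc_small is half on the stack and tracking the prediction (511.9, −17.2 on the side camera against 512.5, −13.6, the usual offset). Finishing the push.

Emit:
apply_moves([
  [[0,8,0],[0,0,0]],
  [[0,16,0],[0,0,0]],
  [[0,24,0],[0,0,0]],
  [[0,30,0],[0,0,0]],
  [[0,34,0],[0,0,0]],
  [[0,36,0],[0,0,0]],
  [[0,36.5,0],[0,0,0]],
  [[0,36.5,0],[0,0,0]],
])

```text
time_s: 17.02
ee_pos: [0.5247, -0.0153, 0.0672]
tcp_rot: [-1.102, 1.274, 1.102]
force: [0.6, 0.0, -0.2]
width: 0.586
```

```bash
python3 -c "
from h import *
u=np.array([-154,22.4])/155.6
t=np.array([474.6,-7.9])-48.4*u
to(*t,67,171.7)
dot('side',[474.5,-11,78])
"
```

```text
shift [0.2 2.2 0.2] turn x -0.0 | pos [524.7 -15.3  67.2] psi 171.7 tilt -1.0 t 17.025 F [ 0.6  0.  -0.2] w 0.59
side dot area 66 [473.35225165 -58.47087959]
side dot area 31 [476.60870902 -11.35499611]
```

Emit:
apply_moves([
  [[0,1,0],[0,0,0]],
  [[0,2,0],[0,0,0]],
  [[0,2.5,0],[0,0,0]],
  [[0,2.5,0],[0,0,0]],
])

```text
time_s: 17.58
ee_pos: [0.522, -0.0149, 0.0672]
tcp_rot: [-1.102, 1.274, 1.102]
force: [0.5, 0.1, -0.5]
width: 0.582
```

```bash
python3 -c "
from h import *
to(580,-167,180,177)
dot('side',[474.5,-11,78])
"
```

```text
shift [-112.8  -79.3 -142.1] turn x -0.092 | pos [522.  -14.9  67.2] psi 171.7 tilt -1.0 t 17.575 F [ 0.5  0.1 -0.5] w 0.58
side dot area 67 [474.91234138 -58.38394062]
side dot area 32 [473.83855181 -11.36390175]
```

Emit:
apply_moves([
  [[0,-20,0],[0,0,0]],
  [[-60,-50,0],[0,0,0]],
  [[-120,-110,0],[0,0,0]],
  [[-150,-170,0],[0,0,0]],
  [[-160,-210,0],[0,0,0]],
  [[-160,-210,0],[0,0,0]],
])

```text
time_s: 18.38
ee_pos: [0.7328, -0.046, 0.2281]
tcp_rot: [-1.1, 1.273, 1.099]
force: [-0.8, -0.4, -0.4]
width: 0.587
```

```bash
python3 -c "
from h import *
dot('top',[474.5,-7.5,78],'pics/t3.png')
dot('side',[474.5,-11,78])
to(580,-167,180,177)
"
```

```text
top dot area 68 [475.07358848  -7.67639222]
side dot area 67 [474.91234138 -58.38394062]
side dot area 32 [473.83855181 -11.36390175]
shift [  46.5  130.5 -142.5] turn x -0.092 | pos [729.8 -44.8 226.3] psi 171.7 tilt -1.0 t 18.475 F [ 0.   0.9 -0. ] w 0.59
```

View pics/t3.png

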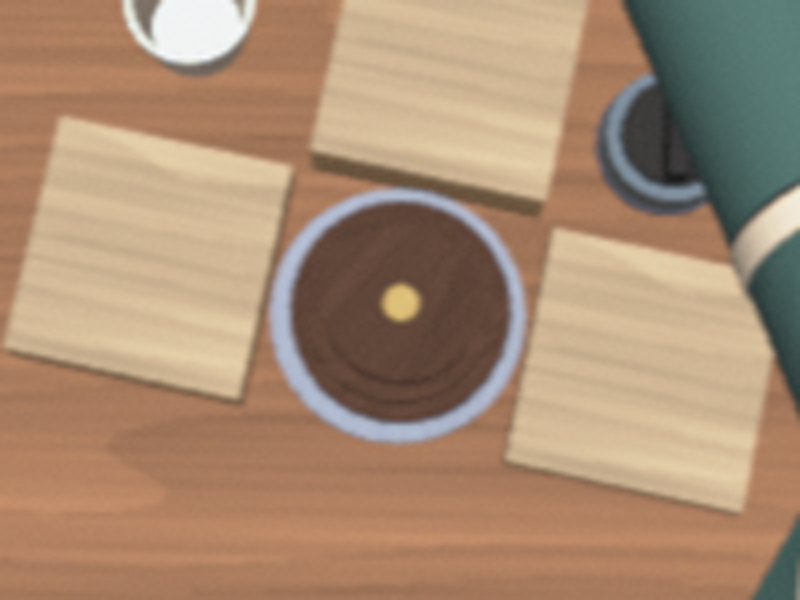

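The stack is concentric. The small dot reads (475.1, −7.7) against big (474.7, −7.9). Now the knob, with its axis at about (581, −166) and the bar at −3°.

Emit:
apply_moves([
  [[40,131,-142],[-0.092,0,0]],
  [[40,131,-142],[-0.092,0,0]],
  [[60,131,-142],[-0.092,0,0]],
  [[80,131,-142],[-0.092,0,0]],
  [[80,131,-142],[-0.092,0,0]],
  [[80,131,-142],[-0.092,0,0]],
], fingers=40)

```text
time_s: 19.23
ee_pos: [0.5803, -0.1654, 0.1482]
tcp_rot: [-1.172, 1.232, 1.171]
force: [-0.2, 0.3, 1.0]
width: 0.469
```

```bash
python3 -c "
from h import *
to(581,-167,53,177)
p,d=read_camera('side');q=p[150:270,250:410,::-1];cv2.imwrite('pics/k1.png',cv2.resize(q,(800,600),interpolation=cv2.INTER_CUBIC))
"
```

```text
shift [95.2 -0.7 -1.6] turn x 0.001 | pos [ 580.3 -165.4  148.2] psi 177.1 tilt -1.0 t 19.225 F [-0.2  0.3  1. ] w 0.47
```

View pics/k1.png

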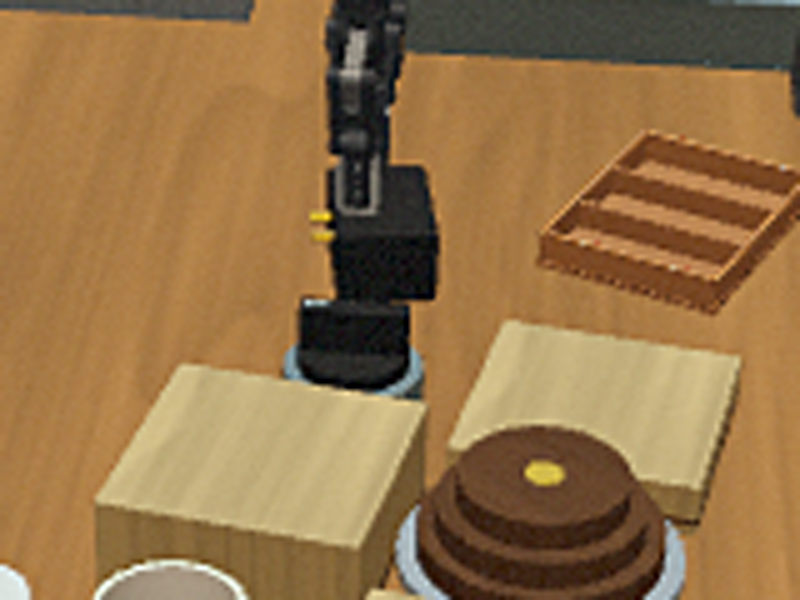

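The tool is centred over the bar lengthwise (finger at column 358, bar 300–410) and clear of the charger. The stack looks concentric. Going down and gripping.

Emit:
apply_moves([
  [[50,-1,-1],[0,0,0]],
  [[85,-1,-1],[0,0,0]],
  [[95,-1,-1],[0,0,0]],
  [[95,-1,-1],[0,0,0]],
  [[95,-1,-1],[0,0,0]],
])

```text
time_s: 19.9
ee_pos: [0.5822, -0.1676, 0.0541]
tcp_rot: [-1.172, 1.232, 1.168]
force: [0.3, 1.3, 0.8]
width: 0.468
```

Emit:
apply_moves([
  [[0,0,0],[0,0,0]],
  [[0,0,0],[0,0,0]],
  [[0,0,0],[0,0,0]],
  [[0,0,0],[0,0,0]],
  [[0,0,0],[0,0,0]],
  [[0,0,0],[0,0,0]],
], fingers=0, grip_force=50)

```text
time_s: 20.65
ee_pos: [0.5815, -0.1674, 0.0536]
tcp_rot: [-1.172, 1.232, 1.169]
force: [-1.5, 1.2, 6.0]
width: 0.149
```

Emit:
apply_moves([
  [[0,0,0],[0.15,0,0]],
  [[0,0,0],[0.3,0,0]],
  [[0,0,0],[0.45,0,0]],
  [[0,0,0],[0.6,0,0]],
  [[0,0,0],[0.75,0,0]],
  [[0,0,0],[0.9,0,0]],
  [[0,0,0],[1.05,0,0]],
  [[0,0,0],[1.1,0,0]],
  [[0,0,0],[1.1,0,0]],
])

```text
time_s: 21.78
ee_pos: [0.5828, -0.1654, 0.0536]
tcp_rot: [-0.328, 1.541, 0.33]
force: [1.6, 4.9, 3.2]
width: 0.151
```

```bash
python3 -c "
from h import *
to(581,-167,53,177);print(ctrl.observe()['wrist_torque'])
"
```

```text
shift [ 0.6 -0.8 -2.3] turn x -1.099 | pos [ 582.8 -165.4   53.6] psi 114.0 tilt -1.0 t 21.775 F [1.6 4.9 3.2] w 0.15
[ 0.95597639 -0.34245506 -0.0908977 ]
```

Turned 1.1 rad, well past the 0.6 detent. Releasing, rising straight up and backing away.

Emit:
apply_moves([
  [[0,0,0],[0,0,0]],
  [[0,0,0],[0,0,0]],
  [[0,0,0],[0,0,0]],
  [[0,0,0],[0,0,0]],
  [[0,0,0],[0,0,0]],
], fingers=40)

```text
time_s: 22.4
ee_pos: [0.5806, -0.168, 0.0522]
tcp_rot: [-0.328, 1.546, 0.328]
force: [0.2, -0.4, 0.2]
width: 0.468
```

Emit:
apply_moves([
  [[-40,0,0],[0,0,0]],
  [[-90,0,0],[0,0,0]],
  [[-150,0,0],[0,0,0]],
  [[-180,-60,20],[0,0,0]],
  [[-180,-120,40],[0,0,0]],
  [[-180,-180,60],[0,0,0]],
  [[-180,-240,60],[0,0,0]],
  [[-180,-300,60],[0,0,0]],
  [[-180,-300,60],[0,0,0]],
])

```text
time_s: 23.52
ee_pos: [0.7562, -0.4239, 0.2279]
tcp_rot: [-0.323, 1.55, 0.322]
force: [-0.4, -1.8, -0.7]
width: 0.468
```

```bash
python3 -c "
from h import *
dot('top',[474.5,-7.5,78])
dot('side',[474.5,-11,78])
p,d=read_camera('top');q=p[130:340,180:460,::-1];q2=read_camera('side')[0][150:310,220:420,::-1]
cv2.imwrite('pics/end.png',np.hstack([cv2.resize(q,(448,336)),cv2.resize(q2,(350,336),interpolation=cv2.INTER_CUBIC)]))
to(0,0,0,0)
"
```

```text
top dot area 68 [475.07358848  -7.67639222]
side dot area 67 [474.91234138 -58.38394062]
side dot area 32 [473.83855181 -11.36390175]
shift [ 233.   688.3 -522.3] turn x 1.991 | pos [ 757.6 -415.8  232.5] psi 114.1 tilt -1.0 t 23.725 F [-0.2 -0.5 -0.2] w 0.47
```

View pics/end.png

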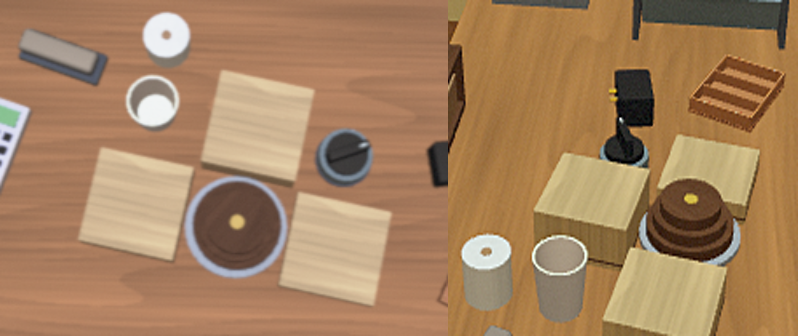

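The final picture shows the concentric three-step stack. The knob bar has turned from about vertical to (335,158)–(368,145), roughly 68°, or about 1.2 rad at its stop. The neighbours are in place and the arm is clear, so I'm handing in.

```bash
python3 -c "
from h import *
print(ctrl.finish_job())"
```

```text
the job is handed in; nothing more can be done
None
```

The podium is built and the brake knob is turned past its detent; I handed the job in at about 24 s of the 72 s allowed.

- **Stack:** I pushed each disc off its riser with the two spread fingers, big, then mid, then small, without lifting any. disc_mid first stopped about 3.5 mm short, so I nudged it into place. disc_small needed a further 2.5 mm push.
- **Stack check:** At the end the small disc's brass dot read (475.1, −7.7) mm in the top camera. The big disc had read (474.7, −7.9) and the plate (473.7, −6.5). In the side camera the mid disc's dot was within 1 mm of the big one's; that was measured before disc_small covered it.
- **Knob:** I gripped the bar, turned it 1.1 rad clockwise and let go. In the last picture it stands at about 68° (1.2 rad), which matches its hard stop.
- **Bystanders:** I touched none of them. Those in the final views look unmoved, but I did not measure their positions.
- **Disagreement:** The two cameras differ by about 4 mm in y throughout. The top camera agreed with the robot's own position, so I used it for y.

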